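# Clip a price display onto the shelf rail

## Task

Fit the loose price display onto the aluminium rail, in the bay that is still free (a blank paper ticket lies in front of it): hold it tilted with the foot end up, hook its fixed lip under the rail's edge on the ticket side, then rock the other end down until the sprung foot clicks under the opposite edge and the display sits down flush and square on the rail, about in line with the ticket. Let go of it, and leave the bottles and the jar where they stand.

Things in the scene. Friction and masses are not known exactly. Their poses are not given: they have to be found in the camera images.
- display: loose price display: black box with blank pale screen on top, 100 (x) x 54 (y) x 60 mm high, 0.2 to 0.35 kg, standing screen up. Origin: centre of the plane it stands on; x from lip end to foot end, z up. Housing x -44..56, y +-27, z 25..60 mm. Seating pad under it x -18..26, z 20..25. Fitted: origin 30 mm above the rail's origin, axes parallel to the rail's, x equal within 3 mm.
- grip (a point): middle between the display's flat sides (54 mm apart along its y), at (0, 0, 46) mm in its frame: grip here, fingers from above; fingertips must stay above z 25 mm to clear the rail once fitted
- lip (a point): upper front edge of the lip's tongue, at (-25, 0, 14) mm in the display's frame. Lip, 50 mm wide: a leg x -40..-32, z 0..25 with a tongue to +x, x -32..-25, z 7..14. The rail's edge goes in the slot between the tongue (z 14) and the housing (z 25), as far as the leg's inner face x -32. At 30 deg tilt keep this point about 4 mm below the edge's middle while going in, then move to the rail's +x until the leg touches.
- foot (a joint): sprung grey foot at the display's +x end: slides along its x, 0 = at rest, up to 0.007 m outwards; the rail's edge pushes it out and it snaps back to near 0 on clicking under. 3.5 N plus 0.7 N per mm. It travels too little for the display to go straight down: the lip must go in first, foot end raised 25 to 35 deg. Lowered to about 13 deg the foot rests on the far edge; the display then stays hooked if let go.
- foot_tip (a point): catch tip of the foot at rest, at (25, 0, 14) mm in the display's frame (it does not move with the joint). Foot, 30 mm wide: leg x 33..39, z 0..24; flat catch top z 14; tip z 11..14; from there a slope out to (33, 0) that rides over the rail's edge
- press_spot (a point): ribbed band on the display's top over the foot end, at (46, 0, 60) mm in its frame. Pressing down here with about 7 to 10 N clicks the foot in, up to 20 N does no harm; fitted it is 90 mm above the rail's origin
- rail: fixed aluminium rail on a wooden plinth. Origin: centre of the plinth's underside, on the table; x across the rail, from the ticket side (nearer the robot) to the far side; y along it; z up. Plinth 150 x 400 x 16 mm. Rail 360 mm long; its top plate x -30..30, z 46..50, long edges rounded (radius 2). Under it a web x -12..12, so each edge overhangs 18 mm, with 26 mm free height below
- rail_near_edge (a point): middle of the rail's long edge on the ticket side, at (-30, 0, 48) mm in the rail's frame: the edge for the lip. The foot's edge is opposite, at x +30
- ticket: blank paper ticket 30 x 50 x 1.5 mm on the plinth in front of the free bay. Origin: not on the paper but on the rail's centre line at the middle of the free bay, level with the plinth's top; axes as the rail's; the paper's middle lies 55 mm from it towards the rail's -x. Bays are 120 mm apart
- fitted_a: a price display already fitted on the rail, same shape and frame as the loose one; fixed
- fitted_b: another price display already fitted on the rail, same shape and frame; fixed
- bottle_tall: amber glass bottle, 72 across, 210 high, bystander; origin under its base
- bottle_short: amber glass bottle, 64 across, 150 high, bystander; origin under its base
- jar: amber glass jar, 72 across, 90 high, bystander; origin under its base
Not all that is in view belongs to the job. Leave any blue or pink look-alike of the display alone.

How it is judged:
By the outcome, as a careful person would: the job done as asked, in the order asked, and still so for the second after the job is handed in, with the robot touching nothing.
It also fails if it takes over 51 s, if anything falls off the work surface, if the arm or the gripper's body presses on something with over 40 N, if the wrist force passes 120 N, or if a joint passes its speed limit or range.

## Robot

A 7-joint arm with a two-finger parallel gripper is mounted at the origin on the work surface. World frame = base frame: x ahead of the robot, y to its left, z up, the work surface at z = 0. Lengths are in mm, angles in rad, forces in N, time in s.
With the tool pointing down it reaches from about 425 to 825 mm from the base axis. Payload 3.6 kg.
Tool frame: the origin (TCP) lies at the very end of the fingers, on their centre line; the grasp point (between the pads) lies 19 mm behind it; x points along the fingers, z is the direction in which the jaws open and shut, and the axes are right-handed (so a half turn about x gives the same grasp; the last joint's range is limited). The gripper opens to 93 mm and grips with 3 to 60 N. Pads are 15 mm wide; open, the fingers measure 128 mm over their backs; the gripper's body (75 mm by 188 mm) begins 65 mm behind the grasp point.
Start: joints at [-1.188, 0.615, -0.013, 1.423, 0.008, 1.103, -0.04], TCP at [258.941, 596.164, 218.64] pointing down, gripper open.
Joint ranges: [-3.12, 3.12], [-0.3, 2.06], [-1.34, 1.32], [0.26, 2.42], [-1.36, 4.5], [0.01, 1.98], [-2.84, 2.84]. Speed limits (rad/s): [2.79, 2.79, 3.14, 3.14, 3.14, 3.14, 3.14].

## Interface

Orientations are given as a unit quaternion [x, y, z, w].
In Python, from rig import state, capture, ticket gives the robot as it stands. The module is installed in compiled form; this text tells all that it offers.
- The arm moves only by the shell command python3 -m jog 'ROWS' [FORCE]. ROWS is a JSON object of lists of equal length, an entry for each row: "offset": the shift along the world's x, y, z in cm, a list of three; "twist": the turn about the world's z in rad; "hand": the finger opening in cm, from 0 to 9.3. A call has 1 to 10 rows; each row shifts and turns the pose as measured when the row begins; what a row does not reach is not made up. A row lasts 1/8 s, in which the tool goes at most 62.5 mm and 10.7 degrees, less where a joint would pass 70% of its speed; a pose out of reach is approached as far as the arm can. A call is refused whole if a number of a shift passes 6.25 or a number of a turn 0.188, either way. A call with a gripper value outside its range is refused whole. The fingers move at their own pace and stop on an object; FORCE is the grip in N (left out, the last holds). Time passes only in rows, so rows that do not move let the fingers close. It gives the time, the measured TCP pose, the force and the opening at its end, in the units of the state.
- state(): the state, without advancing time (a new reading comes with each control period).
- capture(name): name is "scene" or "top"; returns a dict with "frame" (400x640x3 uint8, blue, green, red), "fx", "fy", "cx", "cy" (pixels), "xyz" and "attitude" of the camera in the world. Camera axes: x right, y up, looking along -z (the intrinsics and any distortion apply to the point x, -y, -z); pixel columns grow to the right and rows downward; lengths in mm; the calibration is good to about 2 mm. A picture is of the moment at which its call begins. There is no depth.
- ticket.close_job(): hands the job in, once; it reports no verdict.
The state is a dict: "clock": time; "q": joint angles; "joint_vel": joint speeds; "joint_efforts": joint torques, N m; "tcp_pos": TCP position; "tool_rot": TCP orientation; "force": force on the tool from outside, world axes, zero at the start; "wrist_torque": the same for the moment, N m; "opening": finger opening in mm.
Only numpy, scipy, OpenCV 4.12 (cv2) and the standard library are available. Lean on these libraries where they do the work, as an engineer would, in place of code of your own. Each camera call takes 0.05 s, during which the arm holds its last target.

## Working session

There is one attempt and no reset: what is moved stays moved. The work goes in short steps, Python scripts to look and compute and a shell command to move; the robot and the scene stay as the last step left them, time stands still between calls to the robot, and variables do not carry over. Pictures are saved under pics/ and viewed, and the job is handed in when it is done.

```bash
mkdir -p pics; ls
cat > h.py <<'E'
import numpy as np,cv2
from rig import state,capture
from scipy.spatial.transform import Rotation as R
def snap(n):
    c=capture(n); return c
E
python3 - <<'E'
from h import *
s=state(); print(s)
for n in("scene","top"):
    c=capture(n); cv2.imwrite(f"pics/{n}0.png",c["frame"]); print({k:v for k,v in c.items() if k!="frame"})
    np.save(f"{n}0.npy",c,allow_pickle=True)
E
```

```text
pics
{'clock': 0.0, 'q': array([-1.18748335,  0.61589134, -0.01260684,  1.42489695,  0.00809002,
        1.10343129, -0.04043042]), 'joint_vel': array([ 1.27747040e-04,  4.31732197e-04,  3.03451934e-04, -9.19950648e-04,
        1.47796637e-03, -5.71283457e-05, -7.60817233e-04]), 'joint_efforts': array([ 5.19787409e-04, -4.58941698e+01,  2.09451495e-01, -1.65741760e+01,
       -6.09938940e-02,  2.04975321e-02,  2.43734203e-04]), 'tcp_pos': array([258.65837798, 595.44107189, 217.49997488]), 'tool_rot': array([-0.38831876,  0.59202778,  0.38729909,  0.59051763]), 'force': array([-0.34468404,  0.26492049, -1.15445183]), 'wrist_torque': array([ 0.00057358, -0.02439999, -0.01848327]), 'opening': 93.10392504319577}
{'fx': 460.8513979348647, 'fy': 460.8513979348647, 'cx': 318.890818082937, 'cy': 199.34655438039275, 'xyz': array([1258.73654087,  698.1691593 , 1031.08520797]), 'attitude': array([0.1542816 , 0.37104256, 0.83510578, 0.37566334])}
{'fx': 462.74119097733245, 'fy': 462.74119097733245, 'cx': 316.9304805101991, 'cy': 201.4678435181282, 'xyz': array([ 471.90962091,   17.37306555, 1230.66051513]), 'attitude': array([ 0.00866329, -0.01580056, -0.69878268,  0.71510702])}
```

View pics/scene0.png

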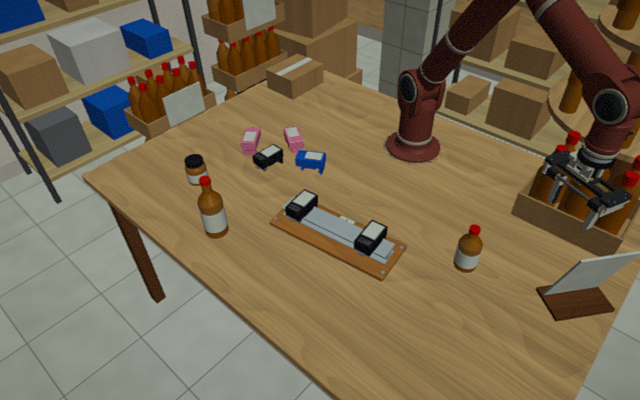

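View pics/top0.png

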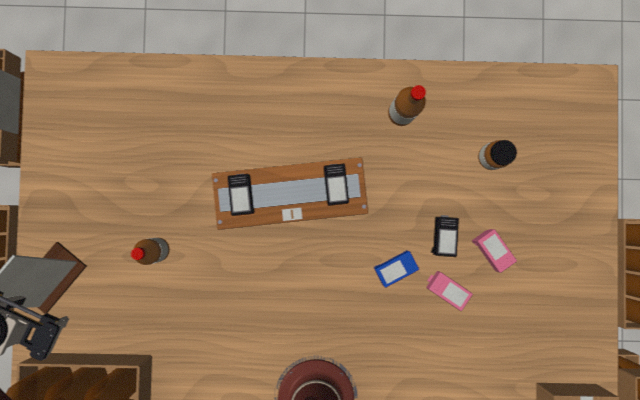

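```bash
cat >> h.py <<'E'
def ray(c,u,v):
    d=R.from_quat(c["attitude"]).apply([(u-c["cx"])/c["fx"],-(v-c["cy"])/c["fy"],-1.0]); return np.array(c["xyz"]),d
def onz(c,u,v,z):
    o,d=ray(c,u,v); return o+d*(z-o[2])/d[2]
def proj(c,p):
    q=R.from_quat(c["attitude"]).inv().apply(np.array(p)-c["xyz"]); return np.array([c["cx"]-c["fx"]*q[...,0]/q[...,2],c["cy"]+c["fy"]*q[...,1]/q[...,2]]).T
E
python3 - <<'E'
from h import *
t=np.load("top0.npy",allow_pickle=True).item();s=np.load("scene0.npy",allow_pickle=True).item()
a=cv2.resize(t["frame"][150:280,200:360],None,fx=5,fy=4.6,interpolation=cv2.INTER_CUBIC)
cv2.imwrite("pics/z1.png",cv2.resize(t["frame"][150:260,205:375],None,fx=4.5,fy=4.5,interpolation=cv2.INTER_CUBIC))
b=cv2.resize(t["frame"][200:280,420:500],None,fx=5,fy=5,interpolation=cv2.INTER_CUBIC)
d=cv2.resize(s["frame"][130:180,230:310],None,fx=5,fy=5,interpolation=cv2.INTER_CUBIC)
d=cv2.copyMakeBorder(d,0,150,0,0,cv2.BORDER_CONSTANT)
cv2.imwrite("pics/z2.png",np.hstack([b,d]))
E
```

```text
(no output)
```

View pics/z1.png

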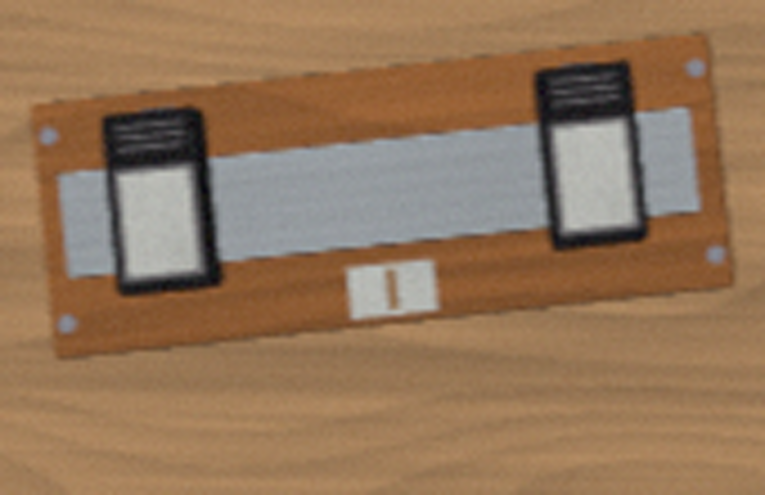

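View pics/z2.png

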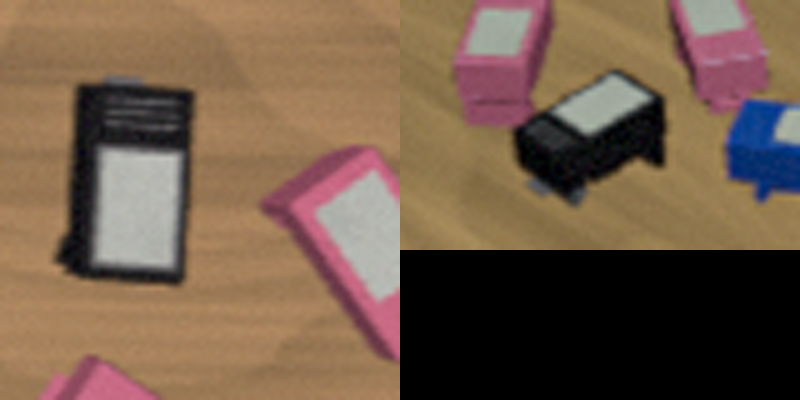

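Run:
```python
from h import *
t=np.load("top0.npy",allow_pickle=True).item();s=np.load("scene0.npy",allow_pickle=True).item()
im=t["frame"].astype(int); mx=im.max(2);mn=im.min(2)
pale=((mn>140)&(mx-mn<45)).astype(np.uint8)
def blobs(m,roi,amin=60):
    u0,u1,v0,v1=roi; k=np.zeros_like(m);k[v0:v1,u0:u1]=m[v0:v1,u0:u1]
    for c in cv2.findContours(k,cv2.RETR_EXTERNAL,cv2.CHAIN_APPROX_NONE)[0]:
        if cv2.contourArea(c)>amin: yield c
black=((mx<75)).astype(np.uint8)
for name,m,z,roi in (("dispscreen",pale,60,(430,460,215,258)),("fitA",pale,90,(225,260,170,220)),("fitB",pale,90,(322,352,160,212)),("ticket",pale,17.5,(275,310,200,225)),("dispblk",black,60,(430,462,210,262)),("ablk",black,90,(222,260,165,222)),("bblk",black,90,(318,356,155,212))):
    for c in blobs(m,roi):
        (u,v),wh,a=cv2.minAreaRect(c); bx=cv2.boxPoints(((u,v),wh,a))
        P=np.array([onz(t,*b,z) for b in bx])
        e1=P[1]-P[0];e2=P[2]-P[1]
        if np.linalg.norm(e1)<np.linalg.norm(e2): l,w=e2,e1
        else: l,w=e1,e2
        if name=="ticket":l,w=w,l
        if l[0]<0:l=-l
        print(name,np.round((u,v),1),np.round(onz(t,u,v,z),1),"L",np.linalg.norm(l).round(1),np.linalg.norm(w).round(1),"yaw",np.degrees(np.arctan2(l[1],l[0])).round(2)); 
# plinth mask
hsv=cv2.cvtColor(t["frame"],cv2.COLOR_BGR2HSV)
print(hsv[185,310],hsv[170,300],hsv[140,300],hsv[222,250], hsv[165,230])
```

```text
dispscreen [447.2 241.2] [ 419.7 -326.    60. ] L 56.1 38.6 yaw -2.59
fitA [227. 199.] [512.4 227.8  90. ] L 54.2 9.8 yaw 1.69
fitA [239.8 198.9] [513.5 196.3  90. ] L 55.8 38.6 yaw 7.6
fitA [255.5 196. ] [521.5 158.   90. ] L 54.3 17.2 yaw 1.56
fitB [336.6 188.6] [544.5 -41.6  90. ] L 55.9 38.6 yaw 7.2
ticket [291.5 213.8] [480.2  71.4  17.5] L 28.6 49.2 yaw 7.72
ticket [292.  202.5] [509.8  70.9  17.5] L 13.1 89.1 yaw 1.35
dispblk [444.8 236.1] [ 432.3 -319.7   60. ] L 98.1 64.1 yaw -3.6
ablk [240.7 194.1] [525.2 194.6  90. ] L 99.7 57.1 yaw 7.28
bblk [335.8 184. ] [555.7 -39.4  90. ] L 100.1 53.0 yaw 7.3
[108  17 152] [ 13 160 148] [ 15 115 164] [ 14 166 137] [ 14 114 168]
```

Run:
```python
from h import *
s=np.load("scene0.npy",allow_pickle=True).item()
im=s["frame"].astype(int); mx=im.max(2);mn=im.min(2)
pale=((mn>130)&(mx-mn<55)).astype(np.uint8)
print(proj(s,[[419.7,-326,60],[513.5,196.3,90],[544.5,-41.6,90],[480.2,71.4,17.5]]).round(1))
for roi in((250,285,145,168),(285,320,190,220),(355,392,218,256),(335,358,212,228)):
    u0,u1,v0,v1=roi;k=np.zeros_like(pale);k[v0:v1,u0:u1]=pale[v0:v1,u0:u1]
    for c in cv2.findContours(k,0,1)[0]:
        if cv2.contourArea(c)>25: print(roi,cv2.minAreaRect(c))
t=np.load("top0.npy",allow_pickle=True).item()
# edges of screen: fit sides of loose display's screen
im=t["frame"].astype(int);m=((im.min(2)>120)).astype(np.uint8)
for u0,u1,v0,v1 in((430,460,215,258),(322,352,160,212)):
    k=m[v0:v1,u0:u1];c=max(cv2.findContours(k,0,1)[0],key=cv2.contourArea)
    mm=cv2.moments(c);print(mm['m10']/mm['m00']+u0,mm['m01']/mm['m00']+v0,np.degrees(.5*np.arctan2(2*mm['mu11'],mm['mu20']-mm['mu02'])))
```

```text
[[268.6 151.3]
 [371.4 230.8]
 [302.2 198.9]
 [344.2 221.7]]
(250, 285, 145, 168) ((269.5440979003906, 150.5735321044922), (7.374438762664795, 16.120866775512695), 59.03623962402344)
(285, 320, 190, 220) ((312.0, 213.5), (11.0, 14.0), 90.0)
(285, 320, 190, 220) ((303.5, 198.0), (10.60660171508789, 17.677669525146484), 45.0)
(355, 392, 218, 256) ((383.6351318359375, 247.81077575683594), (11.043525695800781, 16.855907440185547), 35.53767776489258)
(355, 392, 218, 256) ((358.0, 231.5), (11.0, 6.0), 90.0)
(355, 392, 218, 256) ((372.6829528808594, 230.14634704589844), (12.806248664855957, 18.11615753173828), 38.65980911254883)
(335, 358, 212, 228) ((346.0, 221.5), (11.0, 22.0), 90.0)
447.0810397553517 241.19826707441385 -86.45062744413013
336.543137254902 188.5808823529412 82.99668011260772
```

Run:
```python
from h import *
print(R.from_quat(state()["tool_rot"]).as_matrix().round(3))
t=np.load("top0.npy",allow_pickle=True).item()
for n,u,v,z in(("short",165,249,0),("tall",400,112,10),("jar",490,157,10)): print(n,onz(t,u,v,z).round())
```

```text
[[-0.001 -0.917  0.398]
 [-0.002  0.398  0.917]
 [-1.    -0.    -0.002]]
short [380. 404.   0.]
tall [ 758. -210.   10.]
jar [ 643. -452.   10.]
```

```bash
python3 -m jog '{"offset":[[3.7,-4.1,0],[3.7,-4.1,0],[3.7,-4.1,0],[3.7,-4.1,0],[3.7,-4.1,0],[3.7,-4.1,0]],"twist":[0.06,0.06,0.06,0.06,0.06,0.06],"hand":[9.3,9.3,9.3,9.3,9.3,9.3]}' 
python3 -m jog '{"offset":[[0.8,-5.8,0],[0.8,-5.8,0],[0.8,-5.8,0],[0.8,-5.8,0],[0.8,-5.8,0],[0.8,-5.8,0]],"twist":[0,0,0,0,0,0],"hand":[9.3,9.3,9.3,9.3,9.3,9.3]}'
```

```text
clock: 0.85
tcp_pos: [478.8, 345.5, 213.8]
tool_rot: [-0.494, 0.509, 0.494, 0.503]
force: [0.3, 0.2, -0.6]
opening: 93.2
clock: 1.6
tcp_pos: [528.9, -14.5, 211.3]
tool_rot: [-0.494, 0.51, 0.494, 0.503]
force: [0.3, 1.0, -0.7]
opening: 93.0
```

```bash
cat >> h.py <<'E'
def show():
    s=state();m=R.from_quat(s["tool_rot"]).as_matrix()
    print("t",round(s["clock"],2),"tcp",s["tcp_pos"].round(1),"F",s["force"].round(1),"M",s["wrist_torque"].round(2),"op",round(s["opening"],1),"jawdeg",np.degrees(np.arctan2(m[1,2],m[0,2])).round(2),"x",m[:,0].round(3)); return s
E
python3 -m jog '{"offset":[[-1.25,-5.2,0],[-1.25,-5.2,0],[-1.25,-5.2,0],[-1.25,-5.2,0],[-1.25,-5.2,0],[-1.2,-5,0],[0,0,0]],"twist":[0,0,0,0,0,0,0],"hand":[9.3,9.3,9.3,9.3,9.3,9.3,9.3]}'
python3 -c "from h import *;show()"
```

```text
clock: 2.48
tcp_pos: [447.7, -340.9, 208.6]
tool_rot: [-0.49, 0.514, 0.492, 0.504]
force: [-0.7, 0.0, -0.0]
opening: 92.8
t 2.48 tcp [ 447.7 -340.9  208.6] F [-0.7  0.  -0. ] M [ 0.07 -0.05  0.01] op 92.8 jawdeg 87.93 x [-0.012 -0.008 -1.   ]
```

```bash
python3 -m jog '{"offset":[[0.5,1.2,-4],[0,0.1,-4],[0,0,-4],[0,0,0]],"twist":[-0.018,0,0,0],"hand":[7.6,7.6,7.6,7.6]}'
python3 - <<'E'
from h import *
show()
c=capture("top");s=capture("scene")
a=cv2.resize(c["frame"][180:290,400:510],None,fx=4,fy=4,interpolation=2);b=cv2.resize(s["frame"][100:200,220:320],None,fx=3.6,fy=4.4,interpolation=2)
cv2.imwrite("pics/p1.png",np.hstack([a,b]))
E
```

```text
clock: 2.98
tcp_pos: [454.4, -323.6, 85.7]
tool_rot: [-0.486, 0.517, 0.488, 0.509]
force: [-0.3, 0.0, 0.5]
opening: 76.2
t 2.98 tcp [ 454.4 -323.6   85.7] F [-0.3  0.   0.5] M [ 0.09 -0.   -0.02] op 76.2 jawdeg 87.02 x [-0.01  -0.005 -1.   ]
```

View pics/p1.png

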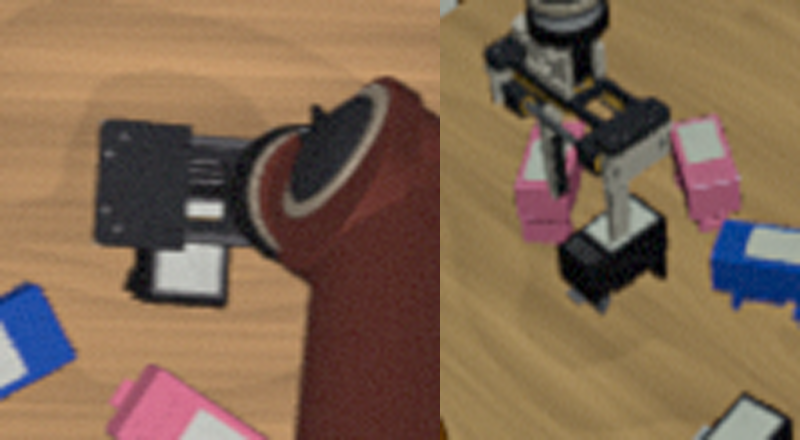

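```bash
python3 -m jog '{"offset":[[-0.1,-0.4,-2],[0,0,-2],[0,0,-1.5],[0,0,0]],"twist":[0,0,0,0],"hand":[7.6,7.6,7.6,7.6]}'
```

```text
clock: 3.58
tcp_pos: [461.9, -332.5, 40.8]
tool_rot: [-0.494, 0.515, 0.48, 0.511]
force: [0.4, -0.9, 0.0]
opening: 76.0
```

```bash
python3 -m jog '{"offset":[[-0.8,0.4,-0.7],[0,0,-0.7],[0,0,0]],"twist":[0,0,0],"hand":[7.6,7.6,7.6]}'; python3 -c "from h import *;show()"
```

```text
clock: 3.95
tcp_pos: [454.4, -328.9, 27.9]
tool_rot: [-0.496, 0.514, 0.478, 0.511]
force: [0.0, 0.3, -0.1]
opening: 76.0
t 3.95 tcp [ 454.4 -328.9   27.9] F [ 0.   0.3 -0.1] M [0.01 0.08 0.02] op 76.0 jawdeg 87.04 x [ 0.014 -0.021 -1.   ]
```

```bash
python3 -m jog '{"offset":[[0,0,0],[0,0,0],[0,0,0],[0,0,0]],"twist":[0,0,0,0],"hand":[5,5,5,5]}' 6; python3 -c "from h import *;show()"
```

```text
clock: 4.45
tcp_pos: [455.0, -328.7, 28.2]
tool_rot: [-0.496, 0.514, 0.478, 0.511]
force: [0.1, 0.6, -0.7]
opening: 54.7
t 4.45 tcp [ 455.  -328.7   28.2] F [ 0.1  0.6 -0.7] M [ 0.02  0.01 -0.05] op 54.7 jawdeg 87.06 x [ 0.014 -0.021 -1.   ]
```

```bash
python3 -m jog '{"offset":[[-0.6,0,0.9],[-0.75,0,0.8],[-0.85,0,0.7],[-0.4,0,0.2],[0,0,0]],"twist":[0,0,0,0,0],"hand":[5,5,5,5,5]}'
python3 - <<'E'
from h import *
show()
c=capture("top");s=capture("scene")
a=cv2.resize(c["frame"][180:290,400:510],None,fx=4,fy=4,interpolation=2);b=cv2.resize(s["frame"][100:200,220:320],None,fx=3.6,fy=4.4,interpolation=2)
cv2.imwrite("pics/p2.png",np.hstack([a,b]))
E
```

```text
clock: 5.08
tcp_pos: [425.3, -329.0, 55.8]
tool_rot: [-0.495, 0.515, 0.478, 0.511]
force: [0.6, 0.9, -2.8]
opening: 54.1
t 5.08 tcp [ 425.3 -329.    55.8] F [ 0.6  0.9 -2.8] M [ 0.04 -0.06 -0.03] op 54.1 jawdeg 86.97 x [ 0.012 -0.02  -1.   ]
```

View pics/p2.png

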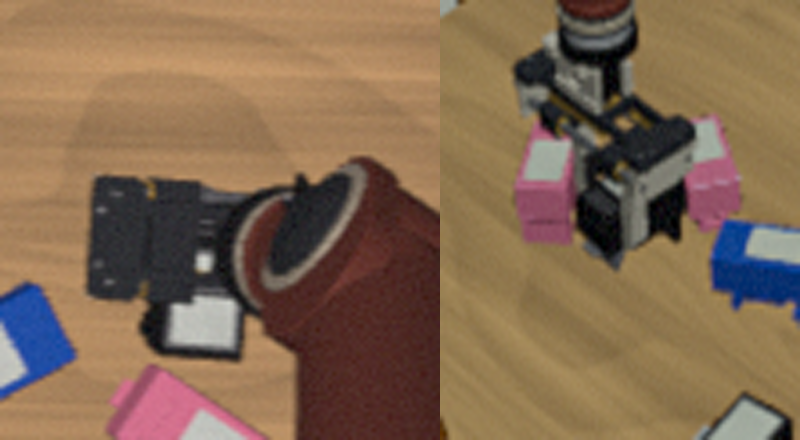

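Run:
```python
from h import *
s=capture("scene")
b=cv2.resize(s["frame"][125:175,240:300],None,fx=10,fy=10,interpolation=2)
cv2.imwrite("pics/p3.png",b)
show()
```

```text
t 5.22 tcp [ 426.1 -328.7   55.4] F [-0.2  0.6 -3.1] M [ 0.04 -0.07  0.03] op 53.8 jawdeg 87.03 x [ 0.013 -0.02  -1.   ]
```

View pics/p3.png

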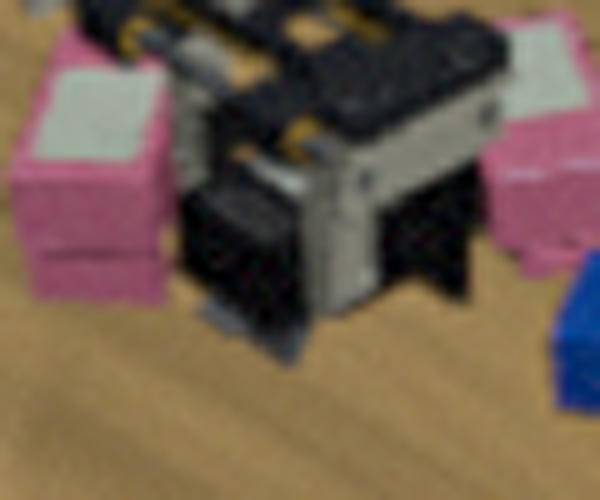

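```bash
cat >> h.py <<'E'
def pts(g,gx,yaw,tilt,P,gz=46):
    # display-frame points P -> world, grip point g world at display (gx,0,gz); tilt foot-up
    Rm=R.from_euler("z",yaw,degrees=True)*R.from_euler("y",-tilt,degrees=True)
    return Rm.apply(np.array(P,float)-[gx,0,gz])+np.array(g)
E
python3 - <<'E'
from h import *
s=np.load("scene0.npy",allow_pickle=True).item()
P=[[39,15,0],[-40,25,0],[56,27,60],[56,-27,60]]
for t in(0,10,20,30,40): print(t,proj(s,pts([426,-328.7,55.4+19],30,-3,t,P)).round(1).tolist())
E
```

```text
0 [[268.5, 161.9], [286.9, 153.3], [265.3, 151.8], [255.3, 145.3]]
10 [[266.7, 162.4], [285.3, 156.9], [265.8, 150.4], [255.8, 144.0]]
20 [[265.0, 162.5], [283.2, 160.4], [266.4, 149.0], [256.4, 142.7]]
30 [[263.4, 162.3], [280.8, 163.6], [267.3, 147.8], [257.2, 141.4]]
40 [[262.0, 161.7], [278.1, 166.5], [268.3, 146.7], [258.2, 140.3]]
```

```bash
python3 -m jog '{"offset":[[0,0,0],[0,0,0],[0,0,0],[0,0,0]],"twist":[0,0,0,0],"hand":[5,5,5,5]}' 3
python3 - <<'E'
from h import *
s=capture("scene")
b=cv2.resize(s["frame"][125:175,240:300],None,fx=10,fy=10,interpolation=2)
cv2.imwrite("pics/p4.png",b)
show()
E
```

```text
clock: 5.72
tcp_pos: [426.8, -328.7, 55.2]
tool_rot: [-0.495, 0.514, 0.479, 0.511]
force: [0.1, 0.3, -1.4]
opening: 54.4
t 5.78 tcp [ 426.7 -328.7   55.2] F [-0.3 -1.1 -1.3] M [0.01 0.03 0.07] op 54.1 jawdeg 87.08 x [ 0.013 -0.02  -1.   ]
```

View pics/p4.png

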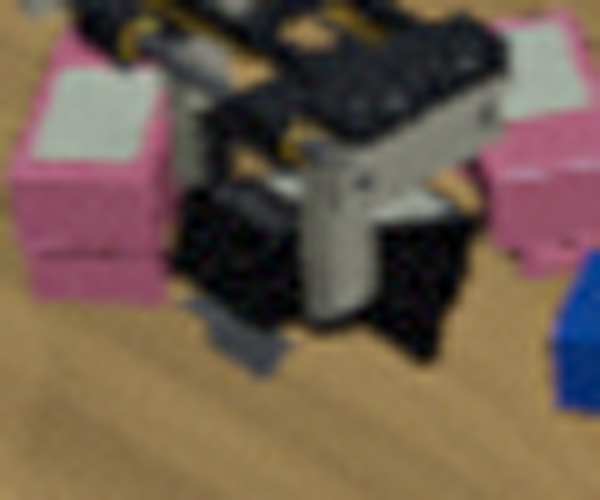

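```bash
python3 -m jog '{"offset":[[-0.4,0,0.4],[-0.4,0,0.3],[0,0,0],[0,0,0]],"twist":[0,0,0,0],"hand":[5,5,5,5]}' 3
python3 - <<'E'
from h import *
s=capture("scene")
b=cv2.resize(s["frame"][125:175,240:300],None,fx=10,fy=10,interpolation=2)
cv2.imwrite("pics/p5.png",b)
show()
E
```

```text
clock: 6.28
tcp_pos: [417.6, -328.3, 62.6]
tool_rot: [-0.495, 0.514, 0.479, 0.511]
force: [0.1, -0.0, -2.7]
opening: 54.0
t 6.33 tcp [ 417.6 -328.3   62.6] F [-0.3 -1.  -2. ] M [ 0.1   0.08 -0.05] op 54.1 jawdeg 87.06 x [ 0.012 -0.02  -1.   ]
```

View pics/p5.png

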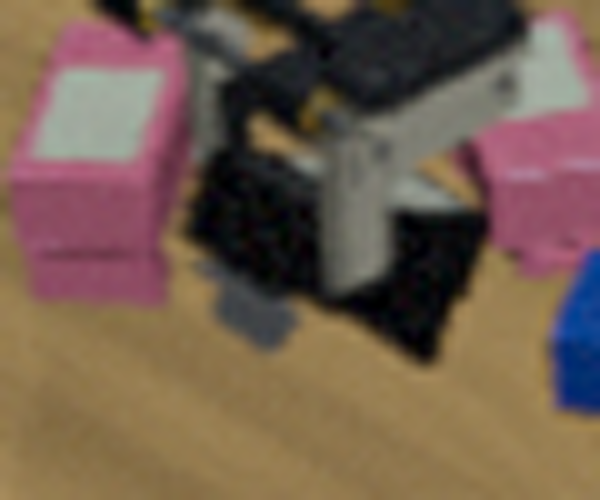

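Run:
```python
from h import *
from scipy.optimize import least_squares
s=np.load("scene0.npy",allow_pickle=True).item()
print(onz(s,283.2,161,0))
# few labelled points: lip bottom corner, foot bottom corner, foot-end top corner, lip-end top corner
P=np.array([[-40,25,0],[39,15,0],[-44,27,25],[-44,27,60]]);
L=onz(s,283.2,161,0)
yaw=-3
for t in (20,25,30,35): 
  W=pts(L,-40,yaw,t,P-[0,25,0],gz=0)
  print(t,proj(s,W).round(1).tolist(), "grip dframe", )
  tool=np.array([417.6,-328.3,81.6])
  Rm=R.from_euler("z",yaw,degrees=True)*R.from_euler("y",-t,degrees=True)
  print("   grip in display",(Rm.inv().apply(tool-L)+[-40,25,0]).round(1), "foot z",W[1,2].round(1))
```

```text
[ 373.64469095 -305.83733384    0.        ]
20 [[283.2, 161.0], [265.0, 163.1], [285.7, 154.9], [287.5, 146.1]] grip dframe
   grip in display [30.3  4.9 61.3] foot z 27.0
25 [[283.2, 161.0], [265.4, 161.4], [286.1, 154.9], [288.5, 146.0]] grip dframe
   grip in display [35.3  4.9 54.9] foot z 33.4
30 [[283.2, 161.0], [266.0, 159.6], [286.5, 155.0], [289.5, 146.1]] grip dframe
   grip in display [39.8  4.9 48.1] foot z 39.5
35 [[283.2, 161.0], [266.6, 157.8], [286.8, 155.1], [290.4, 146.3]] grip dframe
   grip in display [43.7  4.9 41. ] foot z 45.3
```

```bash
python3 -m jog '{"offset":[[0,0,0],[0,0,0],[0,0,1],[0.3,0,2.5],[0.5,0,3],[0.5,0,2.5],[0,0,0]],"twist":[0,0,0,0,0,0,0],"hand":[5,5,5,5,5,5,5]}' 25
python3 - <<'E'
from h import *
s=capture("scene");t=capture("top")
b=cv2.resize(s["frame"][115:175,230:300],None,fx=8,fy=8,interpolation=2)
cv2.imwrite("pics/p6.png",b)
show()
E
```

```text
clock: 7.2
tcp_pos: [431.2, -328.0, 156.7]
tool_rot: [-0.495, 0.514, 0.479, 0.511]
force: [0.3, -0.5, -2.5]
opening: 53.8
t 7.3 tcp [ 429.  -327.   154.3] F [ 0.6  0.5 -2.6] M [ 0.06 -0.01 -0.01] op 53.8 jawdeg 87.06 x [ 0.008 -0.017 -1.   ]
```

View pics/p6.png

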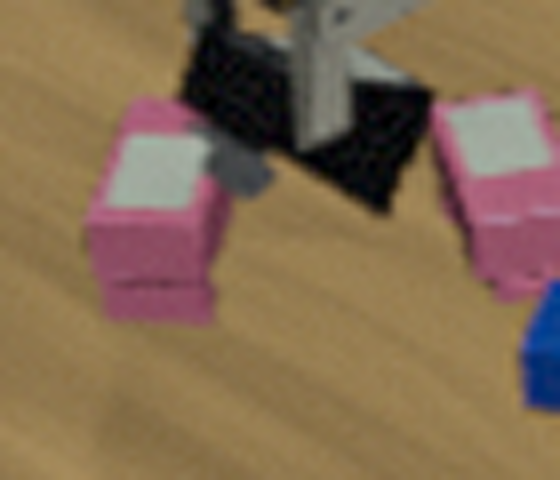

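```bash
python3 -m jog '{"offset":[[1.3,4.5,1.5],[1.3,4.8,1.5],[1,4.8,0],[1,4.8,0],[1,4.8,0],[0.6,4.8,0],[0.6,4.8,0],[0.3,3.5,0],[0,0,0]],"twist":[0.03,0.03,0.03,0.03,0.03,0.03,0,0,0],"hand":[5,5,5,5,5,5,5,5,5]}'
python3 - <<'E'
from h import *
s=capture("scene");t=capture("top");np.save("scene1.npy",s,allow_pickle=True);np.save("top1.npy",t,allow_pickle=True)
cv2.imwrite("pics/p7.png",cv2.resize(s["frame"][130:280,260:420],None,fx=5,fy=4,interpolation=2)[:600])
cv2.imwrite("pics/p7t.png",cv2.resize(t["frame"][150:260,205:375],None,fx=4.5,fy=4.5,interpolation=2))
show()
E
```

```text
clock: 8.43
tcp_pos: [489.9, 51.5, 172.5]
tool_rot: [-0.531, 0.473, 0.532, 0.46]
force: [0.1, -0.1, -2.8]
opening: 53.8
t 8.53 tcp [489.7  47.4 172.5] F [ 0.1 -0.6 -2. ] M [ 0.02 -0.08 -0.04] op 53.6 jawdeg 97.09 x [-0.015 -0.016 -1.   ]
```

View pics/p7.png

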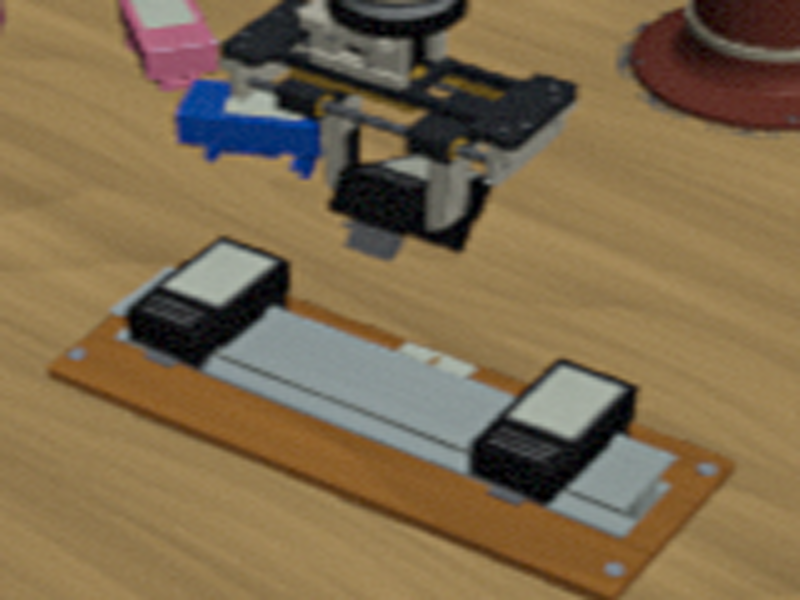

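View pics/p7t.png

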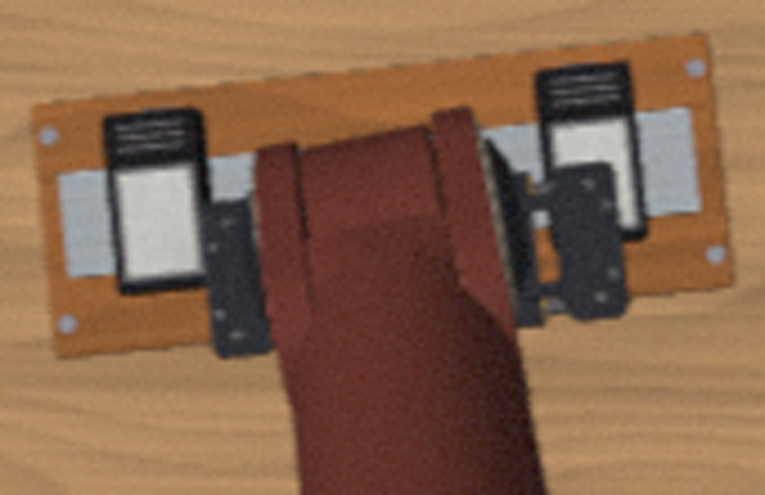

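Run:
```python
from h import *
s=np.load("scene1.npy",allow_pickle=True).item()
b=cv2.resize(s["frame"][155:205,315:365],None,fx=12,fy=12,interpolation=2)
b=cv2.convertScaleAbs(b,alpha=1.6,beta=20)
for k in range(0,50,10):
    cv2.line(b,(k*12,0),(k*12,600),(0,255,255),1);cv2.line(b,(0,k*12),(600,k*12),(0,255,255),1)
cv2.imwrite("pics/p8.png",b)
P=[[-40,25,0],[39,15,0],[39,-15,0],[-44,27,25],[-44,27,60],[56,27,25],[56,27,60],[56,-27,60],[56,-27,25]]
for gx,gz in((30,46),(36,51)):
  for t in(20,25,30,35):
    print(gx,gz,t,proj(s,pts([490-.3,47.4-.2,172.5+19],gx,7.2,t,P,gz)).round(1).tolist())
```

```text
30 46 20 [[352.7, 187.8], [336.2, 193.7], [327.5, 189.9], [355.6, 180.2], [358.2, 169.4], [338.4, 189.0], [340.9, 177.6], [324.7, 170.8], [322.5, 182.0]]
30 46 25 [[351.6, 190.0], [335.6, 193.8], [326.8, 189.9], [354.9, 182.3], [357.8, 171.3], [338.2, 188.4], [341.3, 176.8], [325.1, 170.0], [322.3, 181.5]]
30 46 30 [[350.4, 192.1], [334.9, 193.8], [326.2, 189.9], [354.0, 184.4], [357.4, 173.3], [338.1, 187.7], [341.7, 176.0], [325.5, 169.2], [322.1, 180.8]]
30 46 35 [[349.2, 194.1], [334.4, 193.6], [325.6, 189.7], [353.0, 186.4], [356.9, 175.4], [338.1, 187.0], [342.1, 175.2], [325.9, 168.4], [322.1, 180.1]]
36 51 20 [[353.3, 188.8], [336.9, 194.7], [328.3, 190.9], [356.3, 181.2], [358.8, 170.5], [339.1, 190.0], [341.6, 178.7], [325.5, 171.9], [323.3, 183.1]]
36 51 25 [[352.1, 191.1], [336.2, 195.0], [327.5, 191.1], [355.4, 183.5], [358.3, 172.6], [338.9, 189.6], [341.9, 178.1], [325.8, 171.3], [323.0, 182.7]]
36 51 30 [[350.8, 193.4], [335.5, 195.1], [326.7, 191.3], [354.4, 185.8], [357.8, 174.8], [338.6, 189.2], [342.2, 177.5], [326.1, 170.7], [322.7, 182.3]]
36 51 35 [[349.5, 195.6], [334.8, 195.2], [326.0, 191.3], [353.3, 188.0], [357.2, 177.0], [338.5, 188.6], [342.5, 176.9], [326.4, 170.1], [322.5, 181.7]]
```

View pics/p8.png

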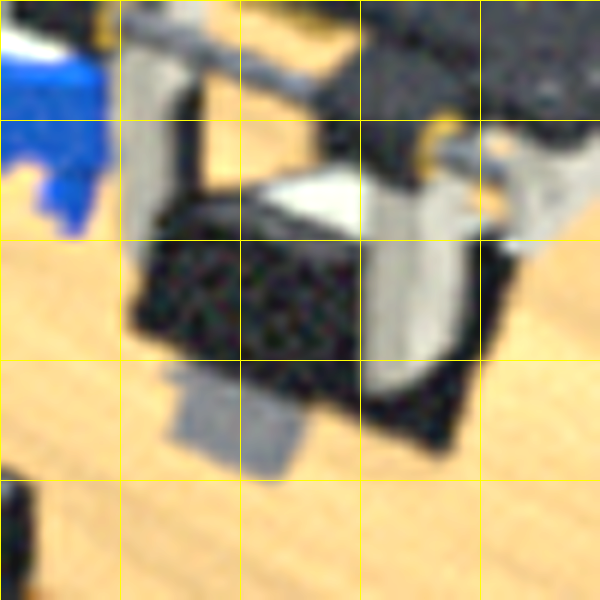

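```bash
cat > fit.py <<'E'
from h import *
from scipy.optimize import least_squares
P=np.array([[-40,25,0],[39,15,0],[39,-15,0],[-44,27,60],[56,-27,60],[56,-27,25]],float)
def fit(c,g,yaw,obs,P=P):
    def f(p):
        q=pts(g,p[1],yaw,p[0],P-[0,p[3],0],p[2]); return np.r_[(proj(c,q)-obs).ravel(), (p[3])/3.]
    r=least_squares(f,[30,33,50,0],loss="soft_l1"); return r
E
python3 - <<'E'
from fit import *
s=np.load("scene1.npy",allow_pickle=True).item()
obs=np.array([[352.1,193.2],[338.6,194.8],[329,191.3],[358.2,176.2],[328.3,171.5],[326.1,182.3]])
r=fit(s,[489.9-.3,51.5-.3,172.5+19],7.2,obs);print(r.x.round(1),r.fun.round(1))
show()
E
```

```text
[31.1 45.7 50.9  1. ] [ 0.6  0.8 -0.9  0.5 -0.   0.1  1.7 -0.7  0.3 -0.7 -1.   0.   0.3]
t 8.53 tcp [489.7  47.4 172.5] F [ 0.1 -0.6 -2. ] M [ 0.02 -0.08 -0.04] op 53.6 jawdeg 97.09 x [-0.015 -0.016 -1.   ]
```

Run:
```python
from fit import *
s=capture("scene");np.save("scene2.npy",s,allow_pickle=True)
show()
b=cv2.resize(s["frame"][155:205,310:360],None,fx=12,fy=12,interpolation=2)
b=cv2.convertScaleAbs(b,alpha=1.6,beta=20)
for k in range(0,50,10):
    cv2.line(b,(k*12,0),(k*12,600),(0,255,255),1);cv2.line(b,(0,k*12),(600,k*12),(0,255,255),1)
cv2.imwrite("pics/p9.png",b)
s=np.load("scene1.npy",allow_pickle=True).item()
obs=np.array([[352.1,193.2],[338.6,194.8],[329,191.3],[358.2,176.2],[328.3,171.5],[326.1,182.3]])+[-1.3,.7]
r=fit(s,[489.9-.3,51.5-.3,172.5+19],7.2,obs);print(r.x.round(1),r.fun.round(1))
```

```text
t 8.57 tcp [490.1  46.4 172.9] F [-0.6 -0.2 -1.9] M [ 0.03 -0.11 -0.02] op 54.0 jawdeg 96.97 x [-0.014 -0.016 -1.   ]
[31.3 39.  52.6  1. ] [ 0.7  0.9 -0.9  0.5 -0.   0.2  1.8 -0.7  0.3 -0.7 -1.   0.   0.3]
```

View pics/p9.png

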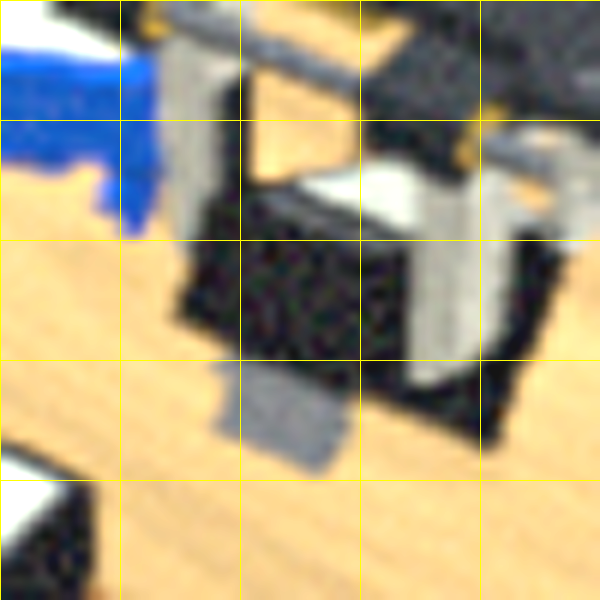

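Run:
```python
from fit import *
s=np.load("scene2.npy",allow_pickle=True).item()
obs=np.array([[351.4,192.5],[336.8,194.6],[328.1,190.8],[357.3,176.5],[327.25,171.2],[324.8,181.5]])+[-1.3-.46,.7-.46]
g=np.array([490.1-.3,46.4-.3,172.9+19])
r=fit(s,g,7.1,obs);print(r.x.round(1),r.fun.round(1))
W=pts(g,r.x[1],7.1,r.x[0],[[-25,0,14],[-40,0,0],[25,0,14],[46,0,60]],r.x[2]); print((W-g+[0,0,19]).round(1))
# in-plane ray for lip corner & housing corner
Rz=R.from_euler("z",7.1,degrees=True)
for p,y in((obs[0],25),(obs[1],15),(obs[2],-15),(obs[3],27),(obs[4],-27),(obs[5],-27)):
    o,d=ray(s,*p); o=Rz.inv().apply(o-g);d=Rz.inv().apply(d); print((o+d*(y-o[1])/d[1]).round(1))
```

```text
[31.7 37.9 52.2  1. ] [ 0.3  1.4 -0.3  0.3 -0.2  0.2  1.7 -1.2  0.3 -0.9 -0.8  0.3  0.3]
[[-33.2  -4.1 -46.5]
 [-38.6  -4.8 -66.3]
 [  9.    1.1 -20.3]
 [  2.8   0.4  29.9]]
[-35.2  25.  -76.6]
[ 28.5  15.  -42.2]
[ 28.5 -15.  -42.4]
[-62.6  27.  -32.8]
[ 14.2 -27.   15.1]
[ 27.1 -27.  -13.9]
```

```bash
python3 -m jog '{"offset":[[-0.6,1.2,-3],[-0.6,1.2,-3],[0,0,-2.5],[0,0,0],[0,0,0]],"twist":[0,0,0,0,0],"hand":[5,5,5,5,5]}'; python3 -c "from h import *;show()"
```

```text
clock: 9.2
tcp_pos: [479.1, 61.3, 86.1]
tool_rot: [0.528, -0.481, -0.524, -0.465]
force: [-0.2, 0.1, -2.7]
opening: 53.8
t 9.2 tcp [479.1  61.3  86.1] F [-0.2  0.1 -2.7] M [ 0.12 -0.04  0.01] op 53.8 jawdeg 96.06 x [-0.012 -0.021 -1.   ]
```

```bash
python3 -m jog '{"offset":[[-0.2,0.5,-0.7],[0,0.3,-0.6],[0,0,0]],"twist":[0.02,0,0],"hand":[5,5,5]}';for i in 1 2 ; do python3 -m jog '{"offset":[[0,0,-0.2],[0,0,0]],"twist":[0,0],"hand":[5,5]}'|egrep 'tcp|force'; done;python3 -c "from h import *;show()"
```

```text
clock: 9.57
tcp_pos: [478.6, 69.2, 74.3]
tool_rot: [0.533, -0.475, -0.527, -0.461]
force: [0.2, -0.0, -2.6]
opening: 54.0
tcp_pos: [478.6, 69.2, 73.9]
force: [-1.3, -1.0, -0.0]
tcp_pos: [478.4, 69.2, 73.5]
force: [-2.0, 0.7, 0.9]
t 10.07 tcp [478.4  69.2  73.5] F [-2.   0.7  0.9] M [ 0.02  0.24 -0.08] op 53.7 jawdeg 97.2 x [-0.006 -0.021 -1.   ]
```

Run:
```python
from fit import *
s=capture("scene");np.save("scene3.npy",s,allow_pickle=True)
b=cv2.resize(s["frame"][180:240,310:370],None,fx=10,fy=10,interpolation=2)
b=cv2.convertScaleAbs(b,alpha=1.6,beta=20)
for k in range(0,60,10):
    cv2.line(b,(k*10,0),(k*10,600),(0,255,255),1);cv2.line(b,(0,k*10),(600,k*10),(0,255,255),1)
cv2.imwrite("pics/p10.png",b)
show()
```

```text
t 10.12 tcp [478.4  69.2  73.4] F [-1.8 -0.5  3.2] M [-0.02  0.32 -0.01] op 53.5 jawdeg 97.2 x [-0.006 -0.021 -1.   ]
```

View pics/p10.png

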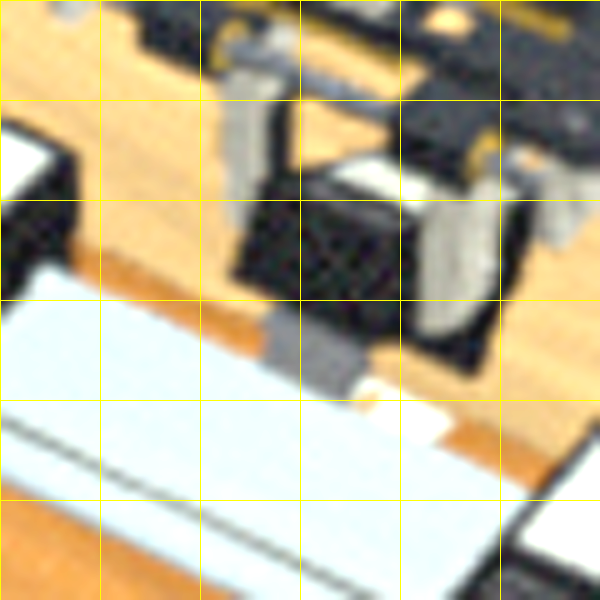

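```bash
python3 -m jog '{"offset":[[0,0,1.8],[0,0,1.8],[2,0.35,0],[2,0.35,0],[0,0,0],[0,0,0]],"twist":[0,0,0,0,0,0],"hand":[5,5,5,5,5,5]}' 30
python3 - <<'E'
from fit import *
s=capture("scene");np.save("scene4.npy",s,allow_pickle=True)
b=cv2.resize(s["frame"][165:225,320:380],None,fx=10,fy=10,interpolation=2)
b=cv2.convertScaleAbs(b,alpha=1.6,beta=20)
for k in range(0,60,10):
    cv2.line(b,(k*10,0),(k*10,600),(0,255,255),1);cv2.line(b,(0,k*10),(600,k*10),(0,255,255),1)
cv2.imwrite("pics/p11.png",b)
show()
E
```

```text
clock: 10.88
tcp_pos: [518.3, 76.3, 107.6]
tool_rot: [0.533, -0.475, -0.528, -0.46]
force: [-0.6, -0.1, -3.1]
opening: 53.9
t 10.93 tcp [518.4  76.4 107.7] F [ 0.5  0.5 -1.8] M [ 0.06 -0.05 -0.01] op 53.6 jawdeg 97.21 x [-0.007 -0.021 -1.   ]
```

View pics/p11.png

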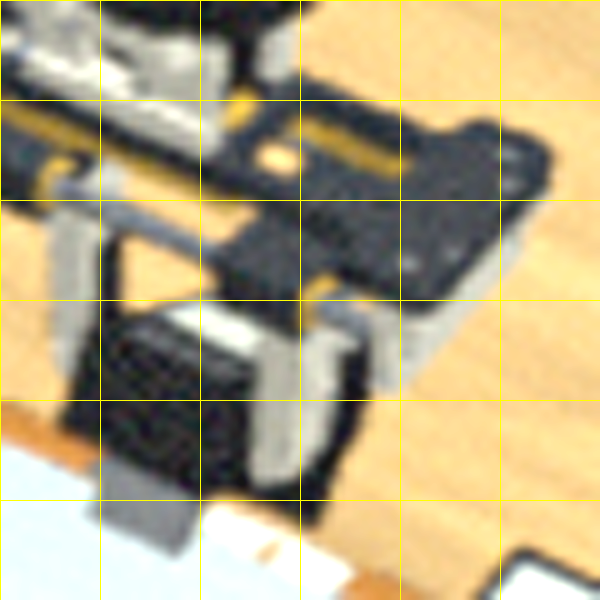

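Run:
```python
from fit import *
s=np.load("scene4.npy",allow_pickle=True).item()
obs=np.array([[351.5,217.8],[338.3,220.7],[328.8,216.5],[357.2,201.5],[329.4,197.2],[326.5,207.2]])+[-1.3-.45,.7-.45]
g=np.array([518.3-.1,76.3-.4,107.6+19])
r=fit(s,g,7.3,obs);print(r.x.round(1),r.fun.round(1))
Rz=R.from_euler("z",7.3,degrees=True)
W=pts(g,r.x[1],7.3,r.x[0],[[-25,0,14],[-40,0,0],[39,0,0]],r.x[2]); print(Rz.inv().apply(W-g+[0,0,19]).round(1))
for p,y in((obs[0],25),(obs[1],15),(obs[2],-15),(obs[3],27),(obs[4],-27),(obs[5],-27)):
    o,d=ray(s,*p); o=Rz.inv().apply(o-g);d=Rz.inv().apply(d); print((o+d*(y-o[1])/d[1]+[0,0,19]).round(1))
```

```text
[33.7 37.  50.3  1. ] [ 0.8  1.5 -0.6 -0.   0.3  0.1  2.6 -0.4 -0.3 -0.9 -1.   0.4  0.3]
[[-31.4  -0.  -45.6]
 [-36.1   0.  -65.6]
 [ 29.6   0.  -21.7]]
[-29.1  25.  -52.8]
[ 28.   15.  -22.6]
[ 32.4 -15.  -18.4]
[-55.4  27.   -5.6]
[ 10.7 -27.   34.8]
[ 26.1 -27.    7.5]
```

```bash
python3 -m jog '{"offset":[[0,0,-0.9],[0,0,-0.9],[0,0,0],[0,0,0]],"twist":[0,0,0,0],"hand":[5,5,5,5]}'|egrep 'tcp|force';for i in 1 2 3; do python3 -m jog '{"offset":[[0,0,-0.15],[0,0,0]],"twist":[0,0],"hand":[5,5]}'|egrep 'tcp|force'; done;python3 -c "from h import *;show()"
```

```text
tcp_pos: [516.3, 76.0, 87.7]
force: [-0.3, 0.3, -3.0]
tcp_pos: [516.6, 76.0, 86.4]
force: [1.0, 0.8, -2.1]
tcp_pos: [516.8, 76.1, 85.1]
force: [0.0, 0.6, -2.4]
tcp_pos: [516.8, 76.1, 83.5]
force: [0.1, 0.8, -2.0]
t 12.18 tcp [516.8  76.1  83.5] F [ 0.1  0.8 -2. ] M [ 0.06 -0.08  0.02] op 54.1 jawdeg 97.22 x [-0.009 -0.021 -1.   ]
```

```bash
for i in 1 2 3 4; do python3 -m jog '{"offset":[[0,0,-0.15],[0,0,0]],"twist":[0,0],"hand":[5,5]}'|egrep 'tcp|force'; done;python3 -c "from h import *;show();show()"
```

```text
tcp_pos: [516.9, 76.1, 81.9]
force: [-0.5, -0.4, -2.1]
tcp_pos: [516.8, 76.1, 80.3]
force: [0.1, -0.0, -2.6]
tcp_pos: [516.9, 76.1, 78.7]
force: [0.6, 0.4, -2.3]
tcp_pos: [517.2, 76.2, 77.8]
force: [0.0, -0.7, -0.3]
t 13.18 tcp [517.2  76.2  77.8] F [ 0.  -0.7 -0.3] M [0.05 0.25 0.  ] op 53.8 jawdeg 97.21 x [-0.008 -0.021 -1.   ]
t 13.18 tcp [517.2  76.2  77.8] F [ 0.  -0.7 -0.3] M [0.05 0.25 0.  ] op 53.8 jawdeg 97.21 x [-0.008 -0.021 -1.   ]
```

```bash
python3 -m jog '{"offset":[[0,0,0.7],[0,0,0],[0.6,0.1,0],[0,0,0]],"twist":[0,0,0,0],"hand":[5,5,5,5]}'|egrep 'tcp|force'
```

```text
tcp_pos: [523.8, 77.3, 85.0]
force: [0.1, -0.1, -2.8]
```

```bash
python3 -m jog '{"offset":[[0.9,0.12,0],[0,0,0]],"twist":[0,0],"hand":[5,5]}'|egrep 'tcp|force';for i in 1 2 3 ; do python3 -m jog '{"offset":[[0.3,0.04,0],[0,0,0]],"twist":[0,0],"hand":[5,5]}'|egrep 'tcp|force'; done
```

```text
tcp_pos: [533.6, 78.6, 84.8]
force: [-0.3, 0.5, -3.4]
tcp_pos: [536.6, 78.9, 84.5]
force: [0.1, 0.5, -2.9]
tcp_pos: [539.6, 79.3, 84.5]
force: [0.3, -0.3, -3.2]
tcp_pos: [542.8, 79.8, 84.5]
force: [-0.6, -0.3, -2.1]
```

```bash
for i in 1 2 3 ; do python3 -m jog '{"offset":[[0.2,0.03,0],[0,0,0]],"twist":[0,0],"hand":[5,5]}'|egrep 'tcp|force'; done; python3 -c "
from fit import *
s=capture('scene')
b=cv2.resize(s['frame'][165:235,320:390],None,fx=8.5,fy=8.5,interpolation=2)
cv2.imwrite('pics/p12.png',cv2.convertScaleAbs(b,alpha=1.5,beta=20))
show()"
```

```text
tcp_pos: [544.8, 80.1, 84.5]
force: [-0.2, -0.4, -1.8]
tcp_pos: [546.8, 80.3, 84.6]
force: [0.4, -0.0, -1.3]
tcp_pos: [547.3, 80.4, 84.5]
force: [-1.2, 0.3, -0.0]
t 15.47 tcp [547.3  80.5  84.5] F [-1.8 -0.  -1.3] M [0.03 0.44 0.01] op 53.9 jawdeg 97.23 x [-0.013 -0.022 -1.   ]
```

View pics/p12.png

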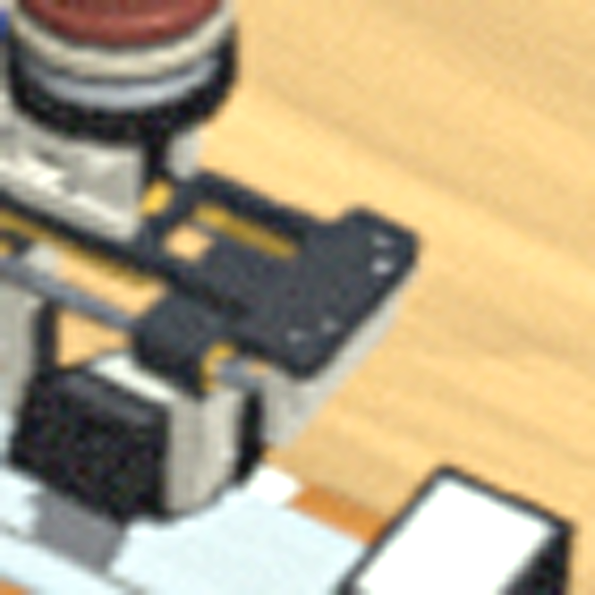

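```bash
python3 -m jog '{"offset":[[0,0,0],[0.25,0.03,-0.18],[0.25,0.03,-0.18],[0.22,0.03,-0.21],[0.22,0.03,-0.21],[0,0,0]],"twist":[0,0,0,0,0,0],"hand":[5,5,5,5,5,5]}' 12;  python3 -c "
from fit import *
show()
s=capture('scene')
b=cv2.resize(s['frame'][165:235,320:390],None,fx=8.5,fy=8.5,interpolation=2)
cv2.imwrite('pics/p13.png',cv2.convertScaleAbs(b,alpha=1.5,beta=20))
"
```

```text
clock: 16.23
tcp_pos: [557.7, 81.7, 76.5]
tool_rot: [0.532, -0.476, -0.528, -0.459]
force: [-1.5, -0.5, -1.2]
opening: 53.9
t 16.23 tcp [557.7  81.7  76.5] F [-1.5 -0.5 -1.2] M [ 0.06  0.37 -0.  ] op 53.9 jawdeg 97.22 x [-0.012 -0.022 -1.   ]
```

View pics/p13.png

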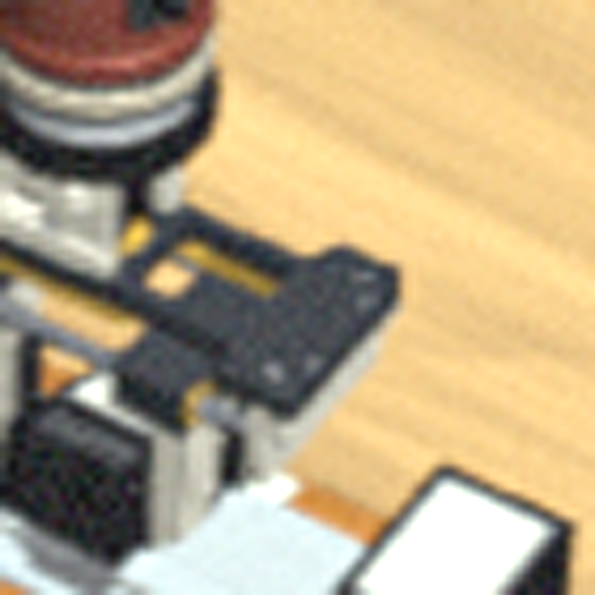

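```bash
for i in 1 2 ; do python3 -m jog '{"offset":[[0.2,0.03,-0.23],[0.2,0.02,-0.23],[0,0,0]],"twist":[0,0,0],"hand":[5,5,5]}' 10|egrep 'tcp|force'; done; python3 -c "
from fit import *
show()
s=capture('scene')
b=cv2.resize(s['frame'][175:245,310:380],None,fx=8.5,fy=8.5,interpolation=2)
cv2.imwrite('pics/p14.png',cv2.convertScaleAbs(b,alpha=1.5,beta=20))
"
```

```text
tcp_pos: [562.7, 82.2, 72.2]
force: [-1.2, -0.7, 0.2]
tcp_pos: [566.2, 82.5, 68.3]
force: [-0.7, -0.8, -0.2]
t 17.02 tcp [566.2  82.5  68.3] F [-0.7 -0.8 -0.2] M [0.06 0.18 0.02] op 54.0 jawdeg 97.19 x [-0.011 -0.022 -1.   ]
```

View pics/p14.png

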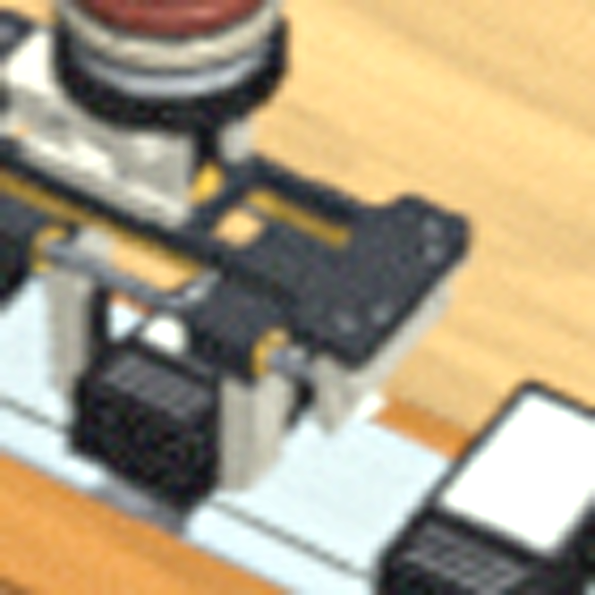

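```bash
python3 -m jog '{"offset":[[0,0,0],[0,0,0],[0,0,0]],"twist":[0,0,0],"hand":[5.8,6.4,7]}' 10|egrep 'tcp|force|open'; python3 -c "
from fit import *
show()
s=capture('scene');np.save('scene5.npy',s,allow_pickle=True)
b=cv2.resize(s['frame'][175:245,310:380],None,fx=8.5,fy=8.5,interpolation=2)
cv2.imwrite('pics/p15.png',cv2.convertScaleAbs(b,alpha=1.5,beta=20))
"
```

```text
tcp_pos: [568.0, 83.1, 68.2]
force: [-0.1, -0.1, 0.3]
opening: 68.0
t 17.45 tcp [568.   83.1  68.2] F [-0.1 -0.1  0.3] M [ 0.05 -0.   -0.02] op 68.0 jawdeg 97.2 x [-0.007 -0.021 -1.   ]
```

View pics/p15.png

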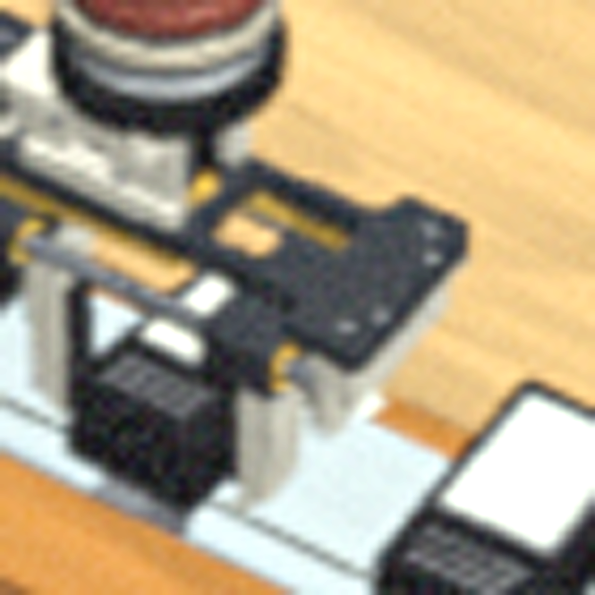

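```bash
python3 -m jog '{"offset":[[0,0,2],[0,0,3],[0,0,4],[0,0,3],[0,0,0]],"twist":[0,0,0,0,0],"hand":[7,7,7,5,0]}' 20|egrep 'tcp|force|open'; python3 -c "
from fit import *
show()
s=capture('scene');np.save('scene6.npy',s,allow_pickle=True)
b=cv2.resize(s['frame'][175:245,310:380],None,fx=8.5,fy=8.5,interpolation=2)
cv2.imwrite('pics/p16.png',cv2.convertScaleAbs(b,alpha=1.5,beta=20))
"
```

```text
tcp_pos: [567.7, 83.1, 191.1]
force: [-0.6, -0.1, -0.7]
opening: 54.3
t 18.12 tcp [567.7  83.1 191.1] F [-0.6 -0.1 -0.7] M [ 0.03 -0.02  0.04] op 54.3 jawdeg 97.21 x [-0.007 -0.021 -1.   ]
```

View pics/p16.png

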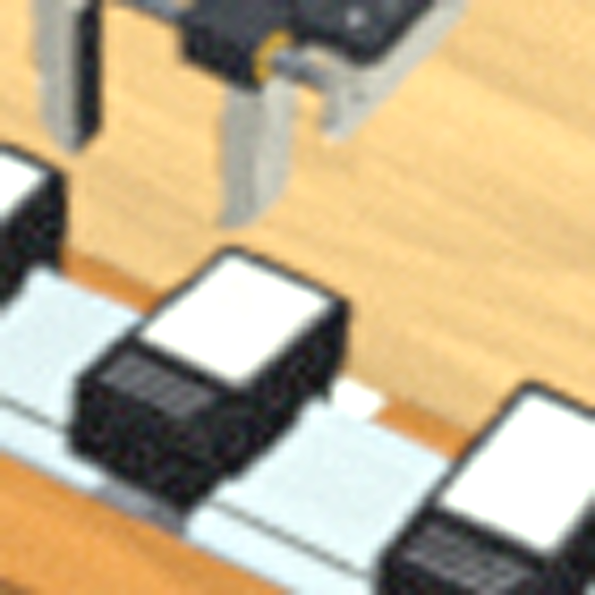

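```bash
cat > pose.py <<'E'
from fit import *
def pose(c,P,obs,bias=(-1.3,.7)):
    P=np.array(P,float);obs=np.array(obs,float)+bias
    o=np.array([534.6,78.3,0]);Rz=R.from_euler("z",7.4,degrees=True)
    def W(p): return Rz.apply((R.from_euler("z",p[4],degrees=True)*R.from_euler("y",-p[0],degrees=True)).apply(P)+[p[1],p[2],p[3]])+o
    f=lambda p:(proj(c,W(p))-obs).ravel()
    r=least_squares(f,[10,0,0,32,0],loss="soft_l1");return r
E
python3 - <<'E'
from pose import *
s=np.load("scene6.npy",allow_pickle=True).item()
a=np.array([[235,248],[350,300],[215,412],[78,380],[75,445],[185,510]])
obs=(a+.5)/8.5-.5+[310,175]
r=pose(s,[[-44,-27,60],[-44,27,60],[56,27,60],[56,-27,60],[56,-27,25],[56,27,25]],obs)
print("tilt,x,y,z,yaw",r.x.round(1),r.fun.round(1))
E
```

```text
tilt,x,y,z,yaw [ 10.1 -50.8 -37.9 -33.3   0.1] [-0.6 -0.1  0.3  0.3 -1.   2.   0.3 -1.3 -0.2  0.1  1.4 -0.5]
```

Run:
```python
from pose import *
s=np.load("scene6.npy",allow_pickle=True).item()
a=np.array([[235,248],[350,300],[215,412],[78,380],[75,445],[185,510]])
obs=(a+.5)/8.5-.5+[310,175]+[-1.3,.7]
P=np.array([[-44,-27,60],[-44,27,60],[56,27,60],[56,-27,60],[56,-27,25],[56,27,25]],float)
o=np.array([534.6,78.3,0]);Rz=R.from_euler("z",7.4,degrees=True)
def W(p): return Rz.apply((R.from_euler("z",p[2],degrees=True)*R.from_euler("y",-p[0],degrees=True)).apply(P-[-32,0,18])+[-30+p[3],p[1],48])+o
r=least_squares(lambda p:np.r_[(proj(s,W(p))-obs).ravel(),p[3]/2],[10,0,0,0],loss="soft_l1");print("tilt,y,yaw,dx",r.x.round(1),r.fun.round(1))
```

```text
tilt,y,yaw,dx [11.5  0.   0.8  1.4] [-0.2 -1.3  1.8 -0.6 -0.3  1.6 -0.2 -2.  -0.9  0.2  1.9  0.   0.7]
```

```bash
python3 -m jog '{"offset":[[0.7,0.1,0],[0,0,-2],[0,0,-3],[0,0,-2],[0,0,0]],"twist":[0,0,0,0,0],"hand":[0,0,0,0,0]}' 20;python3 -c "from h import *;show()"
```

```text
clock: 18.8
tcp_pos: [572.0, 83.5, 110.7]
tool_rot: [0.531, -0.479, -0.53, -0.456]
force: [1.0, -0.7, 0.2]
opening: 1.8
t 18.8 tcp [572.   83.5 110.7] F [ 1.  -0.7  0.2] M [ 0.08 -0.07  0.01] op 1.8 jawdeg 97.24 x [-0.021 -0.024 -1.   ]
```

```bash
python3 -m jog '{"offset":[[0.3,0.03,-0.2],[0,0,-0.2],[0,0,-0.2]],"twist":[0,0,0],"hand":[0,0,0]}'|egrep 'tcp|force'; for i in 1 2; do python3 -m jog '{"offset":[[0.05,0,-0.2],[0,0,-0.1]],"twist":[0,0],"hand":[0,0]}'|egrep 'tcp|force'; done
```

```text
tcp_pos: [576.5, 84.1, 105.2]
force: [-0.6, -0.2, -0.3]
tcp_pos: [577.4, 84.2, 102.7]
force: [0.5, -0.5, -0.2]
tcp_pos: [578.5, 84.1, 100.1]
force: [0.7, -0.4, 2.5]
```

```bash
for i in 1 2 3; do python3 -m jog '{"offset":[[0.05,0,-0.2],[0,0,-0.15]],"twist":[0,0],"hand":[0,0]}'|egrep 'tcp|force'; done
```

```text
tcp_pos: [580.4, 84.0, 97.3]
force: [1.8, -0.7, 1.6]
tcp_pos: [580.2, 84.1, 93.1]
force: [-0.4, -0.1, -0.1]
tcp_pos: [581.5, 84.3, 89.7]
force: [1.8, 0.0, 7.5]
```

```bash
python3 -m jog '{"offset":[[0,0,-0.15],[0,0,-0.1]],"twist":[0,0],"hand":[0,0]}'|egrep 'tcp|force'; python3 -m jog '{"offset":[[0,0,2],[-1,0,4],[-4,-0.5,4],[-5,-1,3],[-4,-1,0],[0,0,0]],"twist":[0,0,0,0,0,0],"hand":[0,0,0,0,0,0]}'|egrep 'tcp|force'; python3 -c "
from fit import *
show()
s=capture('scene');np.save('scene7.npy',s,allow_pickle=True);t=capture('top');np.save('top7.npy',t,allow_pickle=True)
b=cv2.resize(s['frame'][175:265,290:395],None,fx=7.5,fy=6.6,interpolation=2)
cv2.imwrite('pics/p17.png',cv2.convertScaleAbs(b,alpha=1.5,beta=20))
cv2.imwrite('pics/p17t.png',cv2.resize(t['frame'][150:260,205:375],None,fx=4.5,fy=4.5,interpolation=2))
"
```

```text
tcp_pos: [581.7, 84.4, 89.7]
force: [-1.7, 0.0, 5.6]
tcp_pos: [434.9, 58.5, 221.0]
force: [0.4, -1.0, -0.4]
t 21.43 tcp [434.9  58.5 221. ] F [ 0.4 -1.  -0.4] M [ 0.05 -0.09  0.03] op 0.6 jawdeg 97.24 x [-0.018 -0.024 -1.   ]
```

View pics/p17.png

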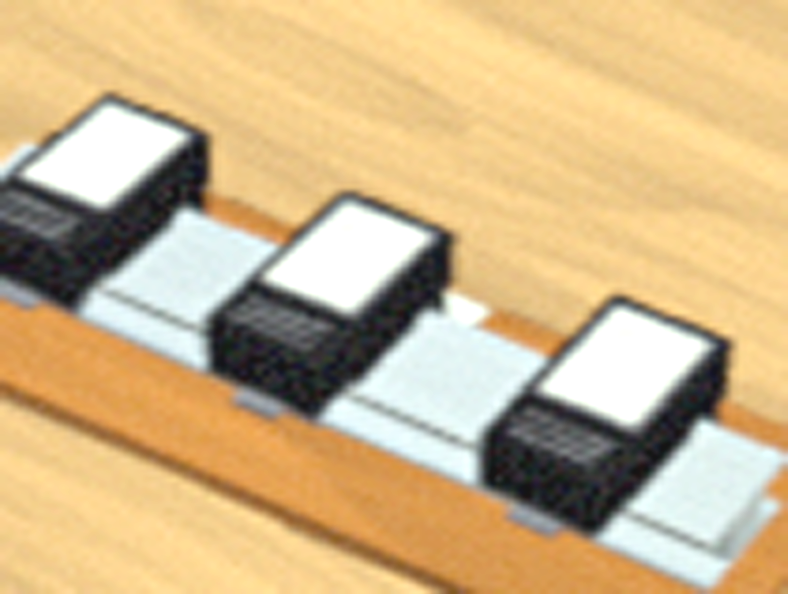

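View pics/p17t.png

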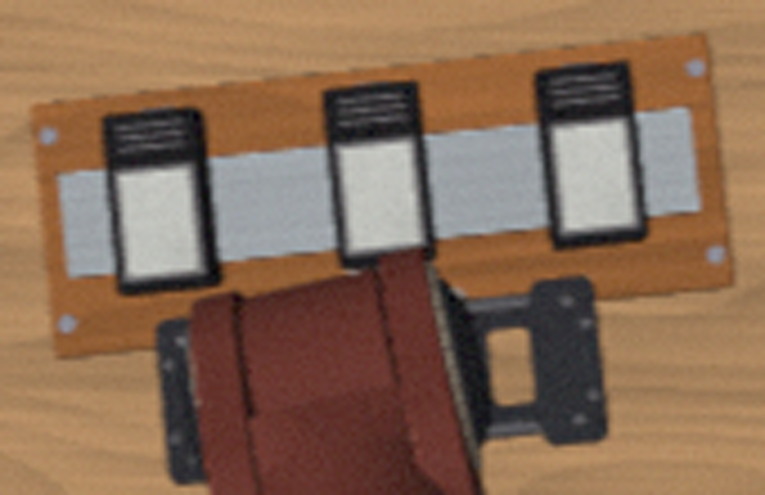

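Run:
```python
from h import *
for f,rois,thr in(("top7",((225,255,178,220),(276,301,180,210),(322,352,165,207)),140),("scene7",((290,320,185,215),(325,352,200,225),(360,392,215,242)),150)):
    c=np.load(f+".npy",allow_pickle=True).item();im=c["frame"].astype(int);m=((im.min(2)>thr)&(im.max(2)-im.min(2)<45)).astype(np.uint8)
    if f=="scene7": m=((im.min(2)>165)).astype(np.uint8)
    for u0,u1,v0,v1 in rois:
        cs=cv2.findContours(m[v0:v1,u0:u1].copy(),0,1)[0]
        k=min((x for x in cs if cv2.contourArea(x)>60),key=lambda x:np.hypot(*(np.array(cv2.minAreaRect(x)[0])-[(u1-u0)/2,(v1-v0)/2])))
        (u,v),wh,a=cv2.minAreaRect(k); p=onz(c,u+u0,v+v0,90); d=R.from_euler("z",-7.42,degrees=True).apply(p-[534.6,78.3,0])
        print(f,np.round((u+u0,v+v0),1),np.round(wh,1),round(a,1),d.round(1))
```

```text
top7 [239.8 199. ] [23.  15.9] 84.3 [ -5.9 119.8  90. ]
top7 [289.1 193. ] [22.9 16. ] 84.0 [-4.2 -2.4 90. ]
top7 [336.6 188.7] [22.9 15.8] 83.7 [  -5.8 -120.    90. ]Traceback (most recent call last):
  File "<stdin>", line 7, in <module>
ValueError: min() iterable argument is empty
```

Run:
```python
from h import *
c=np.load("scene7.npy",allow_pickle=True).item();im=c["frame"].astype(int);m=((im.min(2)>130)&(im.max(2)-im.min(2)<40)).astype(np.uint8)
for u0,u1,v0,v1 in((285,322,185,215),(322,352,202,226),(358,392,215,245)):
    for k in cv2.findContours(m[v0:v1,u0:u1].copy(),0,1)[0]:
        if cv2.contourArea(k)>60:
            (u,v),wh,a=cv2.minAreaRect(k);p=onz(c,u+u0,v+v0,90);print(np.round((u+u0,v+v0),1),np.round(wh,1),round(a,1),R.from_euler("z",-7.42,degrees=True).apply(p-[534.6,78.3,0]).round(1))
show()
```

```text
[303.5 198. ] [10.6 17.7] 45.0 [ -11.  -119.3   90. ]
[336.  213.5] [10.6 19.1] 45.0 [-9.1 -0.6 90. ]
[372.7 230.2] [12.7 18.3] 39.8 [ -9.7 121.8  90. ]
t 21.52 tcp [438.5  59.5 221.2] F [0.9 0.3 0.8] M [ 0.06 -0.05  0.02] op 0.5 jawdeg 97.26 x [-0.014 -0.022 -1.   ]
```

Run:
```python
from h import *
from rig import ticket
print(ticket.close_job()); show()
```

```text
the job is handed in; nothing more can be done
None
the job is handed in; nothing more can be done
```

The display is fitted in the middle bay and released. I handed the job in at about 21.5 s on the robot's clock, with the gripper clear and touching nothing.

**What I did:**
- I gripped the display towards its foot end and loosened the grip so the lip end sagged. Once it was tilted about 28–30°, I tightened the grip.
- I slid the lip under the ticket-side edge until the leg touched. That contact came at rail x 12.9 mm against a predicted 12.7 mm.
- I rocked the display down to about 11.5° and let go; it stayed hooked.
- I pressed the ribbed band with closed fingers. The force fell away at 93 mm, which I took as the click, and the display then stopped firm at 89.7 mm (90 mm is fully fitted).

**Last checks:**
- **Position:** the top camera puts the display 1.6 mm off the neighbours' line in x, against the 3 mm limit. It is about 2.4 mm off the ticket line in y. The scene camera gives about 1.2–1.9 mm for the same offsets.
- **Squareness and seating:** its angle matches the neighbours', and it looks flush beside them in both views. The foot shows at the far edge in the same way as theirs.

**Where readings disagreed or went wrong:**
- Single-view estimates of the tilt and grip position scattered by several millimetres, so I set the lip height by touching it lightly to the ticket.
- On the way in I also lightly bumped the foot on the rail's top plate, at about 3 N.
- The scene camera is offset from the top camera by roughly 1 pixel.
- I did not measure the bottles and jar again, but the arm did not go near them once it had the display.

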